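Feed an offcut under the guard with a push stick

ROBOT

A 6-joint arm with a two-finger parallel gripper is mounted at the origin on the work surface; the furniture and walls round the work are solid. World frame = base frame: x ahead of the robot, y to its left, z up, the work surface at z = 0. Lengths are in m, angles in rad, forces in N, time in s.
With the tool pointing down it reaches from about 0.25 to 0.8 m from the base axis. Payload 8.5 kg.
Tool frame: the origin (TCP) lies between the finger pads; the fingertips stand ahead of it and the grasp point (between the pads) lies 11 mm behind it (manip.tip_reach is the z of the fingertips in the tool frame, in m); z points along the fingers, y is the direction in which the jaws open and shut (so a half turn about z gives the same grasp; the last joint's range is limited). The gripper opens to 85 mm and grips with 20 to 120 N. Pads are 22 mm wide; open, the fingers measure 114 mm over their backs; the gripper's body (76 mm by 85 mm) begins 54 mm behind the grasp point. The pads swing forward as they close: fully open they stand 13 mm farther back than shut.
Start: joints at [1.224, 0.238, -0.013, 1.319, 0, 1.571], TCP at [0.178, 0.494, 0.239] pointing down, gripper open.
Joint ranges: [-2.66, 2.66], [-1.03, 1.9], [-1.14, 1.46], [-1.82, 2.27], [-1.45, 1.34], [-3.14, 3.14]. Speed limits (rad/s): [2.22, 2.22, 2.79, 3.14, 3.14, 3.14].

INTERFACE

Orientations are given as a unit quaternion [x, y, z, w].
In Python, from bench import manip gives the robot as it stands. Calls block until the motion is done:
- manip.reach(position, orientation): joint-space move of the TCP to a pose.
- manip.move_l(position, attitude=None, speed=0.15, guard=None): straight line of the TCP; attitude=None keeps the orientation; speed is the mean speed in m/s. With guard (N) it stops when the force on the tool has changed by that much, and returns True; else False.
- manip.movej(angles): joint-space move.
- manip.gripper_to(opening, effort=None): finger opening in m; effort is the grip in N (None keeps the last); returns when the fingers have stopped.
- manip.wait(seconds).
- manip.inverse_kinematics(position, orientation): joint angles nearest the present ones, or None.
- manip.get_state(): the state.
- manip.camera(name): name is "scene" or "top" or "wrist"; returns a dict with "pixels" (420x560x3 uint8, red, green, blue), "z_map" (420x560 float32, m along the optical axis (not along the pixel's ray), 0 where there is no reading), "mtx" (3x3 intrinsics, pixels), "R" (3x3) and "t" (3): a world point X has camera coordinates R X + t. Camera axes: x right, y down, z forward; pixel columns grow to the right and rows downward; lengths in m; the calibration is good to about 2 mm. A picture is of the moment at which its call begins.
A pose or a line that the arm cannot do raises manip.IKError and nothing moves.
- manip.close_job(): hands the job in, once; it reports no verdict.
Trained networks look in the newest picture that a camera, given by its name, has taken for a name from the list of things; names that differ only in an ending like _2 or _b are one class to them, and where a whole thing is asked for, a point or a joint stands for the part that bears it (a point fixed in the world has none). Each returns a list of dicts, best first, with "score" (0 to 1); they miss things now and then, are a little off and sometimes report something else, mostly with a low value. They report only what shows in the picture. A call takes as long as a camera call. They do not tell look-alikes from the thing itself.
- manip.recognise(camera, target): "position" ([column, row] in pixels, amid what is visible of it).
- manip.cut_out(camera, target): "pixels" (420x560 bool, what is visible of it) and "position" ([column, row] in pixels, amid what is visible of it).
- manip.spot_point(camera, target): "position" ([column, row] in pixels: a listed point, or the origin of a listed thing).
The state is a dict: "time_s": time; "joints": joint angles; "qvel": joint speeds; "effort": joint torques, N m; "eef_pos": TCP position; "tcp_rot": TCP orientation; "force": force on the tool from outside, world axes, zero at the start; "wrist_torque": the same for the moment, N m; "gripper_width": finger opening in m.
Only numpy, scipy, OpenCV 4.12 (cv2) and the standard library are available. Lean on these libraries where they do the work, as an engineer would, in place of code of your own. Each camera call takes 0.05 s, during which the arm holds its last target. There are 200 camera calls.

TASK

Use the push stick to feed the wooden offcut through the low guarded opening of the feed jig, under the sprung roller, until you feel it come up against the end stop hidden inside, and lean on it there for a moment with a firm but gentle push (about 15 N, never as much as 24 N) so that it stays bearing on the stop. Then draw the stick back out and leave it lying flat on the bench with its tip clear outside the opening. Touch the offcut only with the stick, keep the gripper off the jig, and leave the other loose things where they are.

Things in the scene. Friction and masses are not known exactly. Their poses are not given: they have to be found in the camera images.
- jig: Feed jig fixed to the bench, no sole plate: work slides on the bench top (z=0). Origin: middle of the guarded opening, at bench level; +x = feed direction (into the opening), +y left of the feed, z up. From x=0 to 150 mm two wooden fences leave a channel 48 mm wide under a guard (clear in front), underside 27 mm above the bench, top 32 mm, front lip 44 mm. Two lead-in fences stand before it
- lead_in (a point): Point on the bench 59 mm in front of the opening (jig x=-59 mm), on the feed line, axes as the jig's: here the two low lead-in fences (16 mm high, 12 mm thick) begin, about 83 mm apart inside, narrowing to 45 mm at the opening
- roller_foot (a point): Lowest point of the sprung hold-down roller, 70 mm past the opening, 15 mm above the bench. The roller is 28 mm in diameter, turns freely, presses down with about 5 N, and is lifted 3 mm by the offcut; climbing under it takes about 4 to 10 N, and sliding on under it 2 to 6 N. Its housing is 74 mm high; a sheet metal cover hides the channel behind it
- end_stop: Block of the end stop, fixed at the far end of the channel, axes as the jig's (+x = feed). Origin: bench level, 113 to 127 mm past the opening. A screw-set spindle with a rubber face (40 mm wide, 1 to 21 mm high) reaches back from it: the face stands 0 to 20 mm before the origin (toward the opening). This setting is hidden and not measured; it does not move. The rubber yields about 1 mm per 8 N
- workpiece: Plain wooden offcut 42 x 85 x 18 mm, about 60 g, loose on the bench in front of the opening. Origin: centre of its underside; its y axis runs along its 85 mm length and points into the opening (z up)
- push_stick: Plywood push stick, 150 g, lying on the bench. +x points to the tip. Sole 12 mm thick, 34 mm wide, from x=-30 mm (tail) to x=110 mm (square tip). Upright grip block 40 mm long (x), 24 mm wide (y), up to 62 mm above the bench, centred on the origin. Origin: on the underside below the grip block. The sole passes below the roller, the grip block does not fit into the opening
- stick_tip (a point): Middle of the flat end face of the push stick's tip, 110 mm ahead of its origin and 6 mm above its underside
- screwdriver: Screwdriver, 161 mm long, bystander lying on the bench, origin under its middle
- small_offcut: Small wooden offcut 18 x 45 x 18 mm, bystander, origin under its centre
- dowel: Piece of round wooden dowel, 12 mm thick, 80 mm long, bystander, origin under its middle
Mind the look-alikes: they are no part of the job. There is more than one size of the push_stick; the one meant has the size given above.

How it is judged:
On the way, in this order (a step that is already met when the one before it is completed fails the run):
1. the offcut is halfway into the opening, pushed by the stick (x of workpiece in the frame of jig above 0 m and contact force between push_stick and workpiece above 0.1 N).
2. the offcut is pressed against the end stop with more than 5 N for 0.3 s (contact force between workpiece and end_stop above 5 N and contact force between push_stick and workpiece above 5 N), for 0.3 s.
At the end, for the whole second after the job is handed in: The offcut lies flat in the jig, still bearing on the end stop's rubber face (more than 0.1 N), straight to 4 degrees and at rest; the push stick lies flat on the bench at rest, its tip at least 10 mm outside the opening (contact force between workpiece and end_stop above 0.1 N and x of workpiece in the frame of end_stop between -0.0645 and -0.036 m and angle between the y axis of workpiece and the x axis of jig, either way round below 0.07 rad and height (world z) of each of workpiece, push_stick below 0.004 m and linear speed of each of workpiece, push_stick below 0.01 m/s and x of stick_tip in the frame of jig below -0.01 m and height (world z) of push_stick above -0.004 m and angle between push_stick's own z axis and vertical below 0.08 rad); the robot touches nothing.
It fails at once if the stick pushes the offcut with more than 24 N (contact force between push_stick and workpiece above 24 N).
It fails at once if the robot itself touches the offcut (contact force between any of the fingers, the arm and workpiece above 0.5 N).
It fails at once if the robot itself bears on the jig or its stop with more than 3 N (contact force between any of the fingers, the arm and jig above 3 N or contact force between any of the arm, the fingers and end_stop above 3 N).
It fails at once if a bystander (screwdriver, dowel, small offcut) is moved more than 20 mm (distance of any of screwdriver, dowel, small_offcut from where it was at the start of the episode above 0.02 m).
It also fails if it takes over 59 s, if anything falls off the work surface, if the arm or the gripper's body presses on something with over 40 N, if the wrist force passes 120 N, or if a joint passes its speed limit or range.

## Working session

There is one attempt and no reset: what is moved stays moved. The work goes in short steps, each a Python script; the robot and the scene stay as the last script left them, time stands still between calls to the robot, and variables do not carry over. Pictures are saved under pics/ and viewed, about 8 in all and at most 12, crops included, and the job is handed in when it is done.

```bash
mkdir -p pics; cat > h.py <<'E'
import numpy as np, cv2
from bench import manip
def cam(n,save=None):
    c=manip.camera(n)
    if save: cv2.imwrite('pics/'+save,c['pixels'][:,:,::-1])
    return c
def ray(c,p):
    K,R,t=map(np.asarray,(c['mtx'],c['R'],c['t'])); d=R.T@np.linalg.solve(K,[p[0],p[1],1.]); return -R.T@t,d
def onplane(c,p,z):
    o,d=ray(c,p); return o+d*(z-o[2])/d[2]
def cloud(c):
    K,R,t=map(np.asarray,(c['mtx'],c['R'],c['t'])); z=c['z_map']; v,u=np.mgrid[:z.shape[0],:z.shape[1]]
    P=np.stack([(u-K[0,2])/K[0,0]*z,(v-K[1,2])/K[1,1]*z,z],-1)
    W=(P-t)@R; W[z<=0]=np.nan; return W
E
python3 - <<'E'
from h import *
np.set_printoptions(precision=4,suppress=True)
for n in('top','scene'):
    c=cam(n,n+'.png'); W=cloud(c)
    print(n,'cam at',-np.array(c['R']).T@c['t'])
    for t in('jig','workpiece','push_stick','screwdriver','small_offcut','dowel'):
        for r in manip.cut_out(n,t):
            m=r['pixels']; P=W[m]; P=P[~np.isnan(P[:,0])]
            if len(P)==0: print(t,r['score'],r['position']);continue
            q=P[P[:,2]>np.percentile(P[:,2],50)-.004]
            rect=cv2.minAreaRect((P[:,:2]*1000).astype(np.float32))
            print(t,round(r['score'],2),r['position'],m.sum(),P.mean(0),'zmax',np.percentile(P[:,2],98),'rect',np.round(rect[0]),np.round(rect[1]),round(rect[2],1))
    for t in('jig','lead_in','roller_foot','end_stop','workpiece','push_stick','stick_tip'):
        for r in manip.spot_point(n,t): print('pt',t,round(r['score'],2),r['position'],onplane(c,r['position'],{'roller_foot':.015,'stick_tip':.006}.get(t,0)))
print(manip.get_state())
E
```

```text
top cam at [ 0.4596 -0.0134  0.9385]
jig 0.85 [341.4, 180.6] 2539 [ 0.5766 -0.1696  0.0371] zmax 0.06978910796324557 rect [ 570. -158.] [102. 211.] 12.1
jig 0.67 [222.3, 142.8] 134 [0.6725 0.1152 0.0159] zmax 0.020244276019592146 rect [673. 116.] [43. 17.] 74.0
workpiece 0.66 [285.9, 195.2] 601 [ 0.5458 -0.045   0.0169] zmax 0.02072799152217239 rect [546. -45.] [42. 85.] 17.0
push_stick 0.81 [356.3, 252.6] 769 [ 0.4139 -0.2127  0.0237] zmax 0.06268790835229461 rect [ 414. -216.] [139.  33.] 83.4
push_stick 0.61 [288.3, 257.3] 553 [ 0.3955 -0.0514  0.0149] zmax 0.04874981502117219 rect [394. -52.] [ 30. 112.] 77.2
screwdriver 0.92 [149.6, 275.1] 317 [0.3509 0.2769 0.0144] zmax 0.021156997576167406 rect [380. 282.] [150.  24.] 2.0
small_offcut 0.43 [223.4, 141.8] 162 [0.6735 0.1151 0.0149] zmax 0.020291871856172785 rect [677. 118.] [50. 23.] 72.4
dowel 0.42 [260.9, 139.4] 123 [0.6808 0.0135 0.01  ] zmax 0.013870929064025123 rect [680.  11.] [72. 11.] 65.3
pt jig 0.83 [315.2, 189.8] [ 0.5633 -0.114   0.    ]
pt lead_in 0.58 [341.2, 250.1] [ 0.4163 -0.1795  0.    ]
pt lead_in 0.23 [343.3
[... 1838 characters left out ...]
ck 0.84 [345.9, 195.5] [ 0.4256 -0.1795  0.    ]
pt push_stick 0.76 [347.0, 240.7] [ 0.3687 -0.0364  0.    ]
pt stick_tip 0.82 [322.4, 223.9] [ 0.4477 -0.0541  0.006 ]
pt stick_tip 0.74 [365.5, 171.8] [ 0.4035 -0.2853  0.006 ]
{'time_s': 1.4, 'joints': array([ 1.224 ,  0.2382, -0.0135,  1.3192,  0.    ,  1.5708]), 'qvel': array([-0.0018, -0.0008,  0.0005,  0.0009,  0.0002,  0.0028]), 'effort': array([  0.0028, -53.8582,  34.6686,   0.0032,   0.    ,  -0.    ]), 'eef_pos': array([0.1784, 0.4937, 0.2393]), 'tcp_rot': array([ 0.1725,  0.985 , -0.0001, -0.    ]), 'force': array([ 0.0985, -0.1881,  0.216 ]), 'wrist_torque': array([-0.0017, -0.043 , -0.0098]), 'gripper_width': 0.08565517548006574}
```

View pics/top.png

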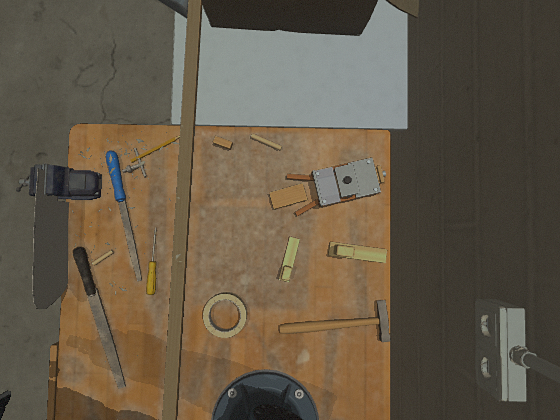

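View pics/scene.png

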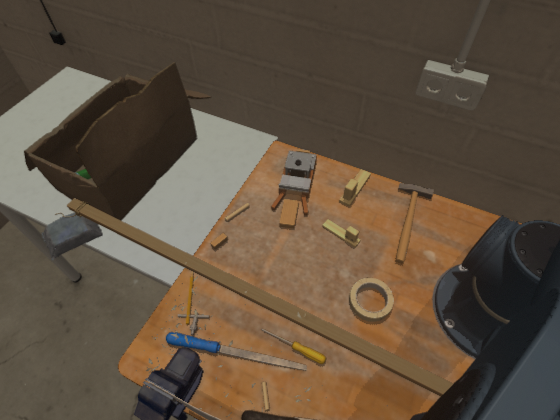

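Top view: the stick candidates are the large one at (341,249) to tip (385,252), 139×33 mm and 62 mm high, and a shorter one at (288,257), about 112×30 mm and 49 mm high. The description fits the large one, with its tip pointing to −y. The offcut is at (287,195), the jig at (345,183). A long bar runs along column ~185, and I need its height before moving.

```bash
python3 - <<'E'
from h import *
np.set_printoptions(precision=3,suppress=True)
for n,px in(('top',[(192,60),(188,150),(183,250),(178,350),(290,30),(450,200),(500,350)]),('scene',[(150,235),(260,295),(350,340),(300,90)])):
    c=cam(n);W=cloud(c)
    for u,v in px: print(n,u,v,W[v,u])
W=cloud(cam('top')); m=(W[...,2]>.1)
for x0 in np.arange(0.2,.9,.1):
    s=m&(abs(W[...,0]-x0)<.05)&(W[...,1]>-.3)&(W[...,1]<.4); P=W[s]
    if len(P): print(x0,len(P),P.min(0),P.max(0))
for q in([0.5,-0.05,0.30],[0.45,-0.1,0.30]):
  for o in ([1,0,0,0],[.7071,.7071,0,0],[.7071,-.7071,0,0]): print(q,o,manip.inverse_kinematics(q,o))
E
python3 - <<'E'
import cv2
i=cv2.imread('pics/top.png')[150:300,250:400]
cv2.imwrite('pics/c1.png',cv2.resize(i,None,fx=4,fy=4,interpolation=cv2.INTER_CUBIC))
E
```

```text
top 192 60 [0.876 0.195 0.019]
top 188 150 [0.652 0.198 0.019]
top 183 250 [0.411 0.201 0.022]
top 178 350 [0.177 0.206 0.02 ]
top 290 30 [ 0.984 -0.046 -0.03 ]
top 450 200 [ 0.539 -0.422  0.055]
top 500 350 [ 0.276 -0.38   0.317]
scene 150 235 [0.843 0.187 0.022]
scene 260 295 [0.5   0.212 0.024]
scene 350 340 [0.269 0.219 0.023]
scene 300 90 [ 0.684 -0.419  0.118]
[0.5, -0.05, 0.3] [1, 0, 0, 0] [-0.1    0.186  0.073  1.457  0.     3.042]
[0.5, -0.05, 0.3] [0.7071, 0.7071, 0, 0] [-0.1    0.186  0.073  1.457  0.     1.471]
[0.5, -0.05, 0.3] [0.7071, -0.7071, 0, 0] [-0.1    0.186  0.073  1.457  0.    -1.67 ]
[0.45, -0.1, 0.3] [1, 0, 0, 0] [-0.219  0.114 -0.016  1.442  0.     2.923]
[0.45, -0.1, 0.3] [0.7071, 0.7071, 0, 0] [-0.219  0.114 -0.016  1.442  0.     1.352]
[0.45, -0.1, 0.3] [0.7071, -0.7071, 0, 0] [-0.219  0.114 -0.016  1.442  0.    -1.789]
```

View pics/c1.png

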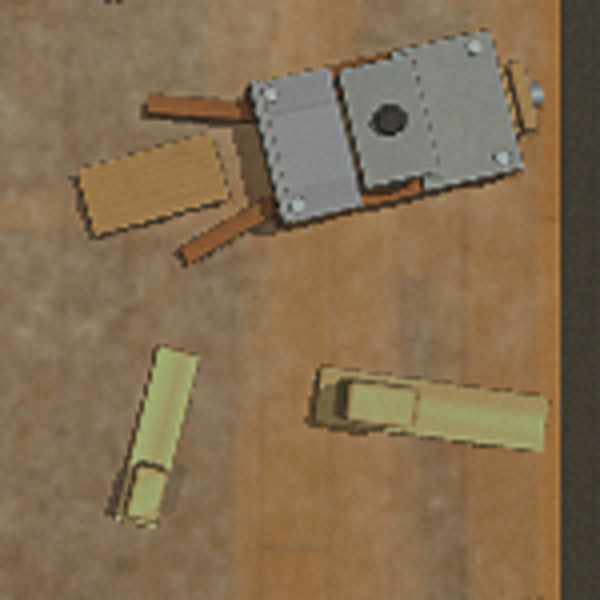

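The crop confirms the choice: the big stick's grip block is near its left end at crop (382,402) and its sole runs to the tip at (545,420). The shorter stick is a separate piece at (160,430). The bar is only a 20 mm plank on the bench at y≈0.2. Next I'll take wrist views from two places.

```bash
cat >> h.py <<'E'
def ori(psi): return [np.cos(psi/2),np.sin(psi/2),0,0]   # tool down, tool x at angle psi
E
python3 - <<'E'
from h import *
np.set_printoptions(precision=4,suppress=True)
manip.reach([0.35,0.3,0.32],ori(1.8))
for k,p in enumerate(([0.46,-0.10,0.33],[0.50,-0.06,0.30])):
    manip.reach(p,ori(1.8)); c=cam('wrist',f'w{k}.png'); W=cloud(c)
    print('cam',-np.array(c['R']).T@c['t'])
    for t in('jig','workpiece','push_stick'):
        for r in manip.cut_out('wrist',t):
            m=r['pixels']; P=W[m]; P=P[~np.isnan(P[:,0])]
            rect=cv2.minAreaRect((P[:,:2]*1000).astype(np.float32))
            print(t,round(r['score'],2),r['position'],m.sum(),P.mean(0),np.percentile(P[:,2],98),'rect',rect)
    for t in('jig','lead_in','roller_foot','workpiece','push_stick','stick_tip'):
        for r in manip.spot_point('wrist',t): print('pt',t,round(r['score'],2),r['position'],onplane(c,r['position'],{'roller_foot':.015,'stick_tip':.006}.get(t,0)))
    np.savez(f'w{k}.npz',W=W,px=c['pixels'],**{a:c[a] for a in('mtx','R','t')})
E
```

```text
cam [ 0.4408 -0.0148  0.4641]
jig 0.64 [349.4, 227.0] 7339 [ 0.5729 -0.1601  0.0365] 0.06873516938650218 rect ((576.4911499023438, -151.63589477539062), (105.5751953125, 212.49461364746094), 15.719640731811523)
workpiece 0.55 [350.1, 133.8] 2225 [ 0.5438 -0.0433  0.0166] 0.019071554260585384 rect ((547.8623657226562, -45.7431526184082), (46.55970001220703, 89.60468292236328), 17.069231033325195)
push_stick 0.74 [232.2, 226.3] 2031 [ 0.4136 -0.2045  0.026 ] 0.06230266012361 rect ((411.6824951171875, -217.89920043945312), (146.44969177246094, 35.20462417602539), 83.94952392578125)
push_stick 0.64 [238.5, 112.2] 1741 [ 0.3936 -0.0481  0.0183] 0.04811356201937252 rect ((392.01348876953125, -50.20478057861328), (28.78861427307129, 110.63274383544922), 76.84053802490234)
pt jig 0.73 [352.3, 183.6] [ 0.5706 -0.1111  0.    ]
pt roller_foot 0.9 [346.8, 230.0] [ 0.5795 -0.1771  0.015 ]
pt workpiece 0.78 [346.6, 133.4] [ 0.5418 -0.0448  0.    ]
pt push_stick 0.93 [239.9, 201.8] [ 0.4179 -0.1753  0.    ]
pt push_stick 0.86 [219.8, 103.2] [ 0.3656 -0.0456  0.    ]
pt stick_tip 0.95 [281.8, 130.1]
[... 551 characters left out ...]
182292688279116 rect ((389.95947265625, -49.90863037109375), (29.839792251586914, 113.95687103271484), 76.85130310058594)
pt jig 0.74 [320.9, 210.9] [ 0.5706 -0.1123  0.    ]
pt jig 0.19 [426.0, 139.9] [0.6764 0.0124 0.    ]
pt lead_in 0.22 [183.0, 292.1] [ 0.402  -0.2863  0.    ]
pt roller_foot 0.63 [314.8, 257.7] [ 0.5779 -0.1769  0.015 ]
pt roller_foot 0.19 [204.3, 224.9] [ 0.4187 -0.1633  0.015 ]
pt workpiece 0.96 [315.1, 158.9] [ 0.5437 -0.0441  0.    ]
pt push_stick 0.93 [180.5, 124.4] [ 0.3656 -0.0406  0.    ]
pt push_stick 0.84 [206.8, 227.1] [ 0.4204 -0.1726  0.    ]
pt stick_tip 0.83 [242.9, 155.9] [ 0.451  -0.0607  0.006 ]
pt stick_tip 0.75 [184.9, 293.2] [ 0.4062 -0.2833  0.006 ]
```

View pics/w0.png

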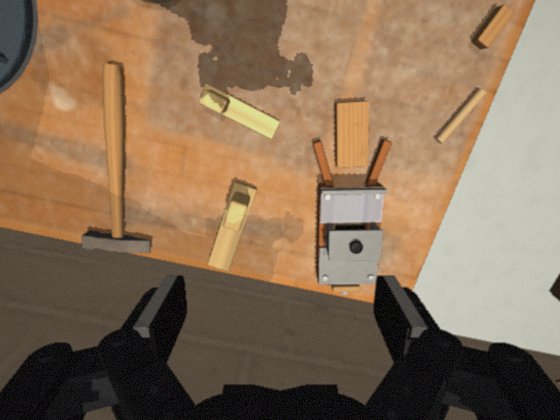

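View pics/w1.png

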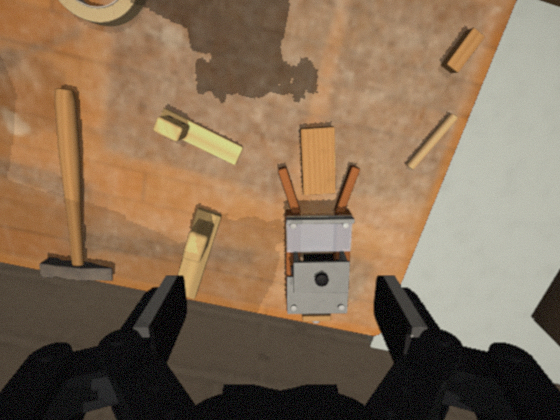

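View w0 shows the jig at (350,235), its opening facing up at (352,185), the offcut in front at (352,133) and almost aligned, and the big stick with its grip at (238,205) and tip at (217,266). w1 shows the same from nearer. I'll fit exact poses from the clouds by height band.

```bash
python3 - <<'E'
from h import *
def fit(W,ctr,r,z0,z1,nm):
    m=(W[...,2]>z0)&(W[...,2]<z1)&(np.hypot(W[...,0]-ctr[0],W[...,1]-ctr[1])<r)
    n,l,s,_=cv2.connectedComponentsWithStats(m.astype(np.uint8)); 
    if n<2: print(nm,'none');return
    k=1+np.argmax(s[1:,4]); P=W[l==k]
    rc=cv2.minAreaRect((P[:,:2]*1000).astype(np.float32)); 
    Q=P[:,:2]-P[:,:2].mean(0); w,V=np.linalg.eigh(Q.T@Q); a=np.degrees(np.arctan2(V[1,1],V[0,1]))
    print(nm,s[k,4],'z',np.round(np.median(P[:,2])*1000,1),'mean',np.round(P[:,:2].mean(0)*1000,1),'rect',np.round(rc[0],1),np.round(rc[1],1),round(rc[2],1),'pca',round(a,1))
for k in(0,1):
    W=np.load(f'w{k}.npz')['W']
    # bench height check
    b=W[(abs(W[...,0]-.48)<.02)&(abs(W[...,1]+.12)<.02)]; print('bench z',np.nanmedian(b[:,2]))
    fit(W,(.545,-.045),.06,.012,.024,'wp')
    fit(W,(.418,-.177),.05,.055,.068,'grip top')
    fit(W,(.41,-.21),.11,.006,.018,'sole')
    fit(W,(.58,-.19),.09,.060,.080,'housing')
    fit(W,(.565,-.12),.07,.026,.040,'guard')
    fit(W,(.565,-.12),.07,.040,.050,'lip')
    fit(W,(.52,-.095),.05,.011,.021,'leadR')
    fit(W,(.585,-.075),.045,.011,.021,'leadL')
E
```

```text
bench z -0.0006661078470728767
wp 2102 z 17.3 mean [544.7 -42.9] rect [545.5 -44.2] [42.1 85.1] 16.8 pca 106.4
grip top 521 z 61.1 mean [ 417.4 -173.6] rect [ 417.2 -174.5] [39.2 23.6] 84.0 pca 83.8
sole 1349 z 11.4 mean [ 411.7 -222.8] rect [ 412.5 -214.7] [140.  34.] 83.3 pca 83.2
housing 1635 z 66.5 mean [ 579.4 -176. ] rect [ 580.2 -177. ] [70.3 44.5] 14.1 pca -164.3
guard 2059 z 31.5 mean [ 568.7 -137.6] rect [ 571.5 -143.2] [87.1 71.1] 14.4 pca -164.0
lip 317 z 43.2 mean [ 564.  -111.7] rect [ 563.6 -112.3] [85.6  6.7] 13.9 pca -165.7
leadR 632 z 17.2 mean [544.2 -68.4] rect [545.7 -63.7] [31.2 47.7] 16.7 pca 128.4
leadL 707 z 17.4 mean [557.3 -64.9] rect [553.3 -62.8] [37.1 44.9] 18.0 pca 76.4
bench z -0.0006585204662267278
wp 2219 z 17.4 mean [544.9 -42.2] rect [545.4 -44.1] [41.8 85.2] 16.6 pca 106.6
grip top 571 z 61.1 mean [ 417.9 -173.1] rect [ 417.3 -175.3] [40.5 24. ] 82.9 pca 82.9
sole 1139 z 11.4 mean [ 416.5 -214.4] rect [ 412.5 -214.8] [141.2  34.2] 83.4 pca 84.9
housing 1749 z 66.6 mean [ 579.3 -175.6] rect [ 580.3 -177. ] [70.3 45.2] 14.7 pca -165.5
guard 1942 z 31.5 mean [ 570.6 -140.6] rect [ 572.5 -148.2] [86.8 61.3] 14.6 pca -164.7
lip 345 z 43.2 mean [ 563.4 -111.7] rect [ 563.6 -112.1] [84.7  6.6] 14.2 pca -165.7
leadR 643 z 17.4 mean [544.6 -68.3] rect [545.5 -64. ] [30.4 46.6] 18.2 pca 128.2
leadL 746 z 17.4 mean [557.3 -64.6] rect [553.9 -62.4] [35.5 45.1] 16.3 pca 76.6
```

Two-view fits agree within 1 mm. The jig origin is ≈(0.5628,−0.1090) with feed at −75.65°, and the offcut sits at jig x −67, y −1, yawed 2.4°. The stick origin is (0.4172,−0.1750), heading −96.6°. Now the grasp and lift.

```bash
cat >> h.py <<'E'
O=np.array([.5628,-.1090]); PHI=np.radians(-75.65); F=np.array([np.cos(PHI),np.sin(PHI)])
SO=np.array([.4172,-.1750]); SA=np.radians(-96.6)
def J(x,z,y=0): return [*(O+F*x+np.array([-F[1],F[0]])*y),z]
E
python3 - <<'E'
from h import *
np.set_printoptions(precision=4,suppress=True)
print(manip.get_state()['time_s'],manip.tip_reach)
zg=max(.020,.016+manip.tip_reach); print('tcp z',zg)
manip.gripper_to(.060)
manip.reach([*SO,.16],ori(SA))
manip.move_l([*SO,zg],speed=.12)
s=manip.get_state(); print(s['time_s'],s['eef_pos'],s['force'],s['gripper_width'])
manip.gripper_to(.0,effort=80)
s=manip.get_state(); print(s['time_s'],s['eef_pos'],s['force'],s['gripper_width'])
manip.move_l([*SO,zg+.10],speed=.15)
s=manip.get_state(); print(s['time_s'],s['force'],s['gripper_width'])
manip.reach(J(-.235,zg+.10),ori(PHI))
manip.wait(.2); s=manip.get_state(); print(s['time_s'],s['eef_pos'],s['force'],s['gripper_width'])
c=cam('wrist','g0.png'); np.savez('g0.npz',W=cloud(c))
cam('top','g0top.png')
E
```

```text
5.5 0.008
tcp z 0.024
9.7583 [ 0.4176 -0.1752  0.0245] [-0.2045  0.2041  0.4403] 0.05967009458596917
10.175 [ 0.4175 -0.1751  0.0246] [-0.0402  0.4289  6.1769] 0.023332955286446192
10.9917 [ 0.0843 -0.2504 -1.7526] 0.02328012719233915
12.3667 [0.5046 0.1175 0.1241] [ 0.5048 -0.9074 -2.3917] 0.023142047510387558
```

View pics/g0.png

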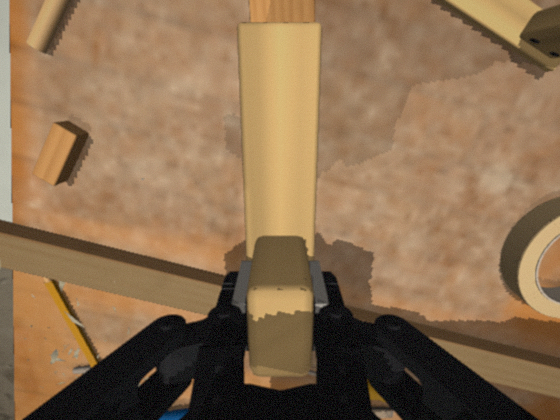

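The stick is held, its sole running from the fingers at (280,240) to the tip at (280,25), with the offcut just ahead. I'll check level, heading and tip position from the cloud, then lower.

```bash
python3 - <<'E'
from h import *
np.set_printoptions(precision=4,suppress=True)
def stick(W,z0,z1):
    L=np.array([-F[1],F[0]]); D=W[...,:2]-O; x=D@F;y=D@L
    m=(W[...,2]>z0)&(W[...,2]<z1)&(abs(y)<.03)&(x>-.28)&(x<-.08)
    X,Y,Z=x[m],y[m],W[m][:,2]; print('n',m.sum(),'tip x',np.percentile(X,99.5))
    for a in(-.20,-.17,-.14):
        k=abs(X-a)<.008; print(a,'ymid',(Y[k].min()+Y[k].max())/2,'w',np.ptp(Y[k]),'z',np.median(Z[k]))
stick(np.load('g0.npz')['W'],.09,.13)
manip.move_l(J(-.235,.0265),ori(PHI),speed=.12)
manip.wait(.2); s=manip.get_state(); print(s['time_s'],s['eef_pos'],s['force'])
c=cam('wrist'); W=cloud(c); stick(W,.006,.0155)
E
```

```text
n 18069 tip x -0.12399943125078476
-0.2 ymid 0.00030063304649167837 w 0.03408756532794893 z 0.1108565972882466
-0.17 ymid 0.00024473014609164775 w 0.03397654467514991 z 0.11087241986385714
-0.14 ymid 0.0003439219996252338 w 0.03412839420929215 z 0.11087420853001127
13.6333 [0.505  0.1188 0.0272] [ 0.3318  0.2214 -2.2455]
n 16732 tip x -0.12511201153750726
-0.2 ymid 0.0011572344973300817 w 0.034130767826201516 z 0.013986343219825852
-0.17 ymid 0.0011036683612672144 w 0.034044504620306296 z 0.013983013708799964
-0.14 ymid 0.0012128569681256751 w 0.034215355216395495 z 0.013957312507990632
```

```bash
cat >> h.py <<'E'
def st(b):
    s=manip.get_state(); p=np.array(s['eef_pos'][:2])-O
    f=np.array(s['force']); print('t %.2f tip %.4f y %.4f z %.4f push %.1f side %.1f fz %.1f'%(s['time_s'],p@F+.110,p@[-F[1],F[0]],s['eef_pos'][2],-(f[:2]-b)@F,(f[:2]-b)@[-F[1],F[0]],f[2]),flush=True)
    return p@F+.110,-(f[:2]-b)@F
E
python3 - <<'E'
from h import *
import json
b=np.array(manip.get_state()['force'][:2]); json.dump(list(b),open('b.json','w'))
z=.0248
manip.move_l(J(-.230,z),ori(PHI),speed=.05); st(b)
for x,v,g in((-.190,.04,8),(-.150,.04,8),(-.120,.025,10)):
    r=manip.move_l(J(x,z),ori(PHI),speed=v,guard=g); print(r); st(b)
    if r: break
c=cam('wrist','p1.png')
E
```

```text
t 13.94 tip -0.1197 y -0.0001 z 0.0248 push -0.0 side -0.9 fz -1.9
False
t 15.09 tip -0.0801 y -0.0001 z 0.0248 push -0.1 side -1.1 fz -1.8
False
t 16.24 tip -0.0401 y -0.0002 z 0.0248 push 0.7 side 0.0 fz -1.2
False
t 17.59 tip -0.0103 y 0.0001 z 0.0249 push 5.2 side 0.1 fz 0.7
```

View pics/p1.png

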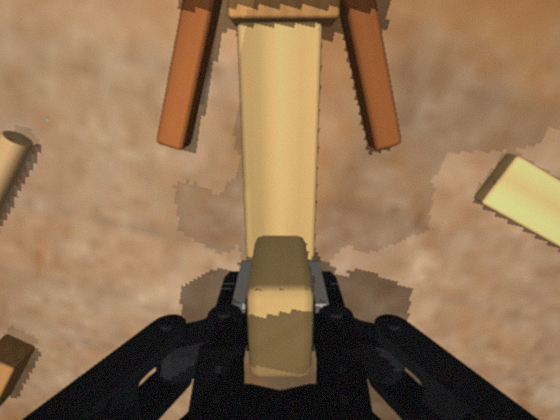

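The stick's tip (280,22) meets the offcut's rear face squarely between the lead-in fences. The push is 5.2 N, so the offcut is under the roller. I'll carry on to the stop.

```bash
python3 - <<'E'
from h import *
import json
b=np.array(json.load(open('b.json'))); z=.0248
x0,f0=st(b)
r=manip.move_l(J(-.062,z),ori(PHI),speed=.012,guard=8); print(r)
for _ in range(3): x,f=st(b); manip.wait(.1)
E
```

```text
t 17.64 tip -0.0104 y 0.0001 z 0.0249 push 6.2 side -0.1 fz 0.7
True
t 20.22 tip 0.0191 y -0.0001 z 0.0247 push 2.4 side 0.5 fz 1.2
t 20.32 tip 0.0190 y -0.0001 z 0.0246 push 1.7 side 1.3 fz 2.5
t 20.42 tip 0.0189 y -0.0001 z 0.0246 push -0.1 side 0.5 fz 3.6
```

```bash
python3 - <<'E'
from h import *
import json
b=np.array(json.load(open('b.json'))); z=.0250
x=-.0910
for _ in range(16):
    x+=.0007
    manip.move_l(J(x,z),ori(PHI),speed=.02); manip.wait(.05)
    t,f=st(b)
    if f>12 or t>.042: break
E
```

```text
t 20.82 tip 0.0191 y -0.0001 z 0.0248 push 4.9 side 1.9 fz 0.9
t 21.12 tip 0.0192 y -0.0002 z 0.0249 push 8.0 side 2.2 fz 1.1
t 21.42 tip 0.0193 y -0.0002 z 0.0249 push 12.4 side 0.7 fz 3.2
```

```bash
python3 - <<'E'
from h import *
import json
b=np.array(json.load(open('b.json'))); z=.0250
x=-.0889
st(b)
for _ in range(8):
    t,f=st(b)
    if f>14.3: break
    x+=.0003
    manip.move_l(J(x,z),ori(PHI),speed=.02); manip.wait(.1)
for _ in range(7): manip.wait(.1); st(b)
E
```

```text
t 21.42 tip 0.0193 y -0.0002 z 0.0249 push 12.4 side 0.7 fz 3.2
t 21.42 tip 0.0193 y -0.0002 z 0.0249 push 12.4 side 0.7 fz 3.2
t 21.77 tip 0.0193 y -0.0002 z 0.0249 push 13.3 side 1.2 fz 3.7
t 22.12 tip 0.0194 y -0.0003 z 0.0250 push 13.7 side 0.6 fz 4.6
t 22.47 tip 0.0195 y -0.0003 z 0.0250 push 14.8 side 1.2 fz 4.6
t 22.57 tip 0.0195 y -0.0003 z 0.0250 push 16.1 side 1.3 fz 5.2
t 22.67 tip 0.0195 y -0.0003 z 0.0250 push 15.0 side 1.3 fz 4.5
t 22.77 tip 0.0195 y -0.0003 z 0.0250 push 16.1 side 0.5 fz 4.6
t 22.87 tip 0.0195 y -0.0003 z 0.0250 push 16.1 side 0.6 fz 5.2
t 22.97 tip 0.0195 y -0.0003 z 0.0250 push 15.3 side 1.9 fz 5.5
t 23.07 tip 0.0195 y -0.0003 z 0.0249 push 15.6 side 1.1 fz 5.5
t 23.17 tip 0.0195 y -0.0003 z 0.0250 push 15.9 side 0.4 fz 4.1
```

The push has held at about 15–16 N for 0.7 s, with the offcut's front at jig x ≈104 mm, inside the possible stop range. Now I'll withdraw and set the stick down.

```bash
python3 - <<'E'
from h import *
import json
b=np.array(json.load(open('b.json')))
manip.move_l(J(-.100,.0252),ori(PHI),speed=.03); st(b)
manip.move_l(J(-.180,.0252),ori(PHI),speed=.08); st(b)
c=cam('wrist','r1.png'); W=cloud(c); D=W[...,:2]-O; x=D@F; y=D@[-F[1],F[0]]
m=(abs(y)<.012)&(W[...,2]>.006)&(W[...,2]<.016)&(x<-.03)&(x>-.15)
for a in(-.14,-.11,-.08): k=m&(abs(x-a)<.008); print(a,np.median(W[k][:,2]) if k.any() else None)
print(manip.move_l(J(-.180,.0235),ori(PHI),speed=.01,guard=3)); st(b)
manip.gripper_to(.045); st(b)
p=J(-.180,.12); manip.move_l(p,ori(PHI),speed=.12)
manip.reach(J(-.25,.28),ori(PHI)); manip.wait(.2)
st(b); c=cam('wrist','r2.png'); np.savez('r2.npz',W=cloud(c),R=c['R'],t=c['t'],mtx=c['mtx'])
W=cloud(c); D=W[...,:2]-O; x=D@F; y=D@[-F[1],F[0]]
m=(abs(y)<.03)&(W[...,2]>.008)&(W[...,2]<.016)&(x<-.03)&(x>-.22)
print('tip x',np.percentile(x[m],99.5))
for a in(-.20,-.14,-.11,-.08): k=m&(abs(x-a)<.008); print(a,np.median(W[k][:,2]) if k.any() else None)
m=(abs(y)<.02)&(W[...,2]>.010)&(W[...,2]<.022)&(x>-.02)&(x<.06); print('offcut pts',m.sum(),x[m].min() if m.any() else None)
E
```

```text
t 23.72 tip 0.0101 y -0.0001 z 0.0251 push 0.1 side -0.2 fz -1.4
t 24.87 tip -0.0697 y 0.0000 z 0.0252 push -0.2 side -0.6 fz -1.1
-0.14 0.012059578271864633
-0.11 0.012034127017669746
-0.08 0.012063224951274638
True
t 25.12 tip -0.0695 y 0.0001 z 0.0246 push -0.3 side -1.1 fz 5.3
t 25.47 tip -0.0699 y -0.0005 z 0.0238 push -0.3 side -0.2 fz -0.4
t 27.35 tip -0.1395 y -0.0006 z 0.2783 push 0.6 side 0.0 fz 0.6
tip x -0.0734697818332447
-0.2 0.01135749402920352
-0.14 0.011303728606666228
-0.11 0.011369005557451578
-0.08 0.011474506484643092
offcut pts 0 None
```

View pics/r2.png

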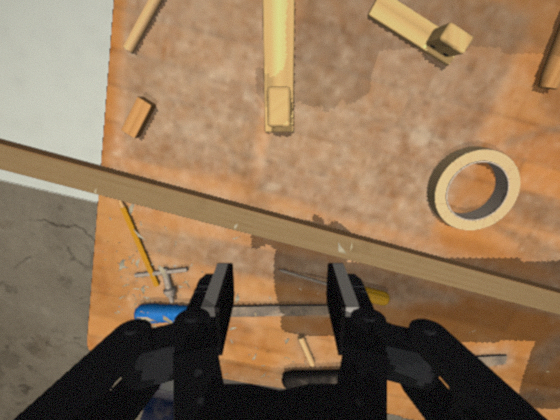

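The stick lies flat with its tip at jig x ≈ −73 mm. The other loose things look undisturbed. I'll go back to the earlier viewpoint and look at the guard for the offcut's rear edge.

```bash
python3 - <<'E'
from h import *
np.set_printoptions(precision=4,suppress=True)
manip.reach([0.535,-0.04,0.27],ori(1.8)); manip.wait(.2)
c=cam('wrist','r3.png'); W=cloud(c)
for r in manip.cut_out('wrist','workpiece'):
    P=W[r['pixels']]; D=P[:,:2]-O; print(r['score'],r['position'],P.mean(0),'jig x',np.nanmin(D@F),np.nanmax(D@F))
for u in(-.02,0,.01,.019,.03,.04):
    X=np.array(J(u,.018 if u>.015 else 0)); q=c['mtx']@(np.array(c['R'])@X+c['t']); print(u,q[:2]/q[2])
X=np.array(J(.02,.02)); q=c['mtx']@(np.array(c['R'])@X+c['t']); q=(q[:2]/q[2]).astype(int)
i=c['pixels'][max(0,q[1]-70):q[1]+70,max(0,q[0]-90):q[0]+90,::-1]
print(q); cv2.imwrite('pics/r3c.png',cv2.resize(i,None,fx=4,fy=4,interpolation=cv2.INTER_CUBIC))
for n in('top',):
    c=cam(n)
    for t in('screwdriver','small_offcut','dowel'):
        W=cloud(c)
        for r in manip.cut_out(n,t): print(t,round(r['score'],2),r['position'],np.nanmean(W[r['pixels']],0))
print(manip.get_state()['time_s'])
E
```

```text
-0.02 [288.1488 208.0585]
0 [288.3449 222.4859]
0.01 [288.4407 229.5367]
0.019 [288.8704 241.5232]
0.03 [288.9739 249.3064]
0.04 [289.0665 256.2684]
[288 242]
screwdriver 0.76 [152.2, 275.9] [0.357  0.2769 0.0133]
small_offcut 0.58 [215.9, 139.5] [0.6784 0.128  0.0158]
30.3
```

View pics/r3c.png

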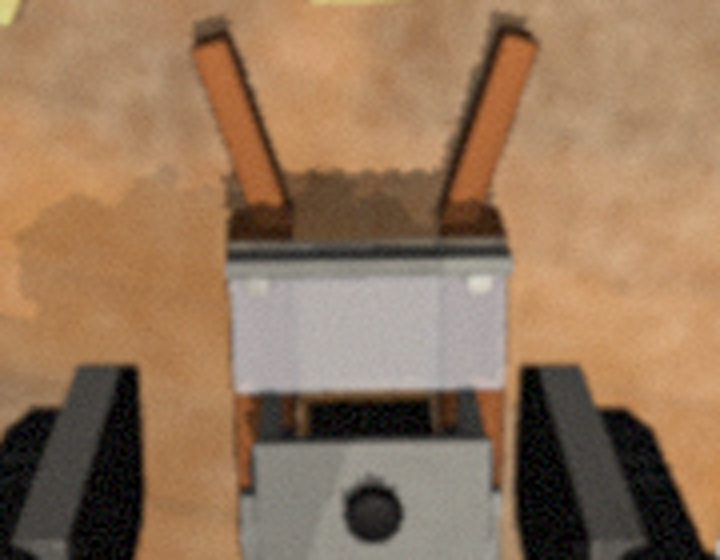

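The crop shows the clear guard at crop (370,330) with a lighter 44 mm-wide band under it, which is the offcut. The lip hides its rear edge, so one view from straight above should settle it. I'll also check the small offcut, which the top camera may be seeing partly covered by the arm.

```bash
python3 - <<'E'
from h import *
np.set_printoptions(precision=4,suppress=True)
for n in('w0.npz','w1.npz','r2.npz'):
    W=np.load(n)['W']; 
    for nm,c,r in(('small',(.675,.118),.045),('dowel',(.68,.012),.05)):
        m=(np.hypot(W[...,0]-c[0],W[...,1]-c[1])<r)&(W[...,2]>.005); P=W[m]
        if len(P)>5: rc=cv2.minAreaRect((P[:,:2]*1000).astype(np.float32)); print(n,nm,len(P),np.round(rc[0]),np.round(rc[1]),round(rc[2]))
manip.reach(J(-.06,.25),ori(PHI)); manip.wait(.2)
c=cam('wrist'); pr=lambda X:(lambda q:q[:2]/q[2])(c['mtx']@(np.array(c['R'])@np.array(X)+c['t']))
print('cam jig x',(-np.array(c['R']).T@c['t'])[:2]@F-O@F)
q=pr(J(.02,.018)).astype(int); y0,x0=max(0,q[1]-75),max(0,q[0]-90)
for u in(.01,.019,.03): print(u,(pr(J(u,.018))-[x0,y0])*4)
i=c['pixels'][y0:q[1]+75,x0:q[0]+90,::-1]
l=cv2.createCLAHE(3,(4,4)); i=cv2.merge([l.apply(k) for k in cv2.split(np.ascontiguousarray(i))])
cv2.imwrite('pics/r4.png',cv2.resize(i,None,fx=4,fy=4,interpolation=cv2.INTER_CUBIC)); print(manip.get_state()['time_s'])
E
```

```text
w0.npz small 823 [674. 118.] [45. 19.] 70
w0.npz dowel 600 [679.  12.] [80. 12.] 67
w1.npz small 876 [674. 118.] [45. 19.] 72
w1.npz dowel 632 [679.  12.] [80. 12.] 67
r2.npz small 769 [675. 118.] [45. 18.] 71
r2.npz dowel 717 [684.  19.] [64. 12.] 67
cam jig x 0.023472692683045693
0.01 [360.3537 343.3561]
0.019 [360.3468 307.4101]
0.03 [360.3382 262.636 ]
33.2333
```

View pics/r4.png

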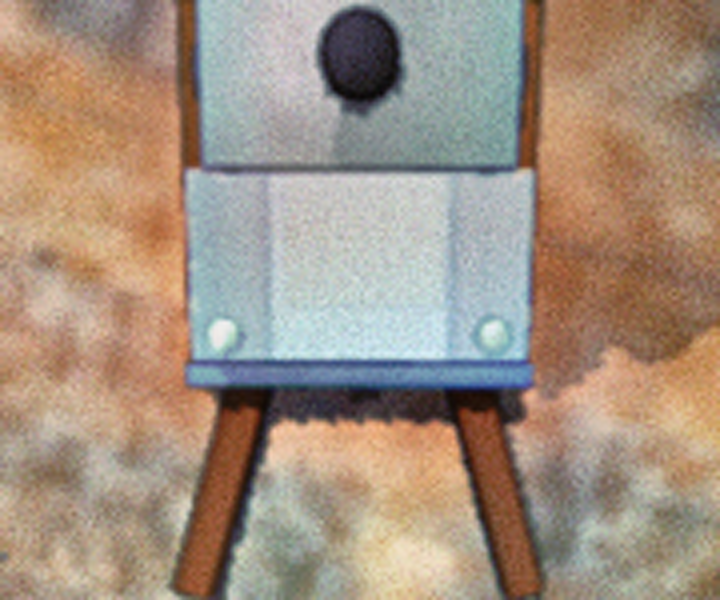

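Under the clear guard the tint changes at crop row ~305, which matches the predicted rear edge (row 307 for x = 19 mm). So the offcut stayed where it was pressed. The small offcut hasn't moved, and the dowel is only clipped by the image edge. Handing in.

```bash
python3 -c "
from h import *
print(manip.get_state()['force']); print(manip.close_job())"
```

```text
[-0.27494036  0.85695708  0.25887428]
the job is handed in; nothing more can be done
None
```

I fed the offcut under the roller with the long push stick and held it against the end stop at about 15–16 N by the wrist reading for 0.7 s. Then I drew the stick back, set it down and handed the job in at about 33 s; no verdict is reported.

**Checks that agreed:**
- **Stop:** the offcut came to rest with its front about 104 mm past the opening, inside the range where the stop can stand. After I withdrew the stick, its rear edge still showed at about 19 mm through the clear guard.
- **Stick:** it lies flat, with its tip about 73 mm outside the opening.
- **Bystanders:** the small offcut measured unmoved. Nothing went near the screwdriver.

**Less certain:**
- **First contact:** the reading fell back to about 0 N after the first guarded stop, so I pressed again in small steps.
- **Push force:** the wrist reading includes a few newtons of the stick rubbing on the bench, so the push on the offcut itself was somewhat lower.
- **Remaining pressure:** I could not measure the force left on the stop after release; I infer it from the offcut having stayed put.
- **Top camera:** its last small-offcut position was about 13 mm off and it did not report the dowel, most likely because the arm blocked its view. A closer wrist view showed the small offcut in place. The dowel was cut off at that picture's edge, but what showed matched its earlier place.

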